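Tighten a ratchet rack clamp on an offcut

TASK

The ratchet clamp on the bench is still set to loosen. Flip its direction pawl over to the tightening side by its upright pin, then work the handle back and forth by its black grip until the cushioned moving jaw holds the wooden block firmly against the fixed jaw; stop as soon as the handle has clearly stiffened, so that the block is not crushed, and let go. Move the jaw only by the ratchet, and leave the other things on the bench where they lie.

Things in the scene. Friction and masses are not known exactly. Their poses are not given: they have to be found in the camera images.
- clamp: Grey iron clamp fixed to the bench. Origin: on the bench under the ratchet's vertical axis. +y is the clamping direction (ratchet to jaws), +x points away from the robot, z up. Base plate 110 x 300 x 14 mm, y = -45 to 255 mm; the fixed jaw at its +y end has its face at y = 225 mm, 56 mm high. Gear housing under the ratchet 50 mm high.
- ratchet_axis (a point): Point on the ratchet's vertical axis in the middle of the toothed wheel, 80 mm above the bench. Wheel 62 mm across, 16 teeth (0.39 rad apart), 76 to 86 mm high; its cap reaches 94 mm. The wheel turned counterclockwise seen from above drives the moving jaw towards +y of the clamp, 10 mm per rad.
- moving_jaw: Moving jaw: grey plate 96 mm wide (x), 16 mm thick, 15 to 55 mm above the bench, cushioned by rubber (45 N per mm) on the head of the toothed rack. Axes as the clamp's; origin 125 mm behind (-y) its face, at bench height. It takes about 100 N to push the rack back, so the clamp stays tight by itself.
- moving_jaw_face (a point): Centre of the moving jaw's pressing face, 35 mm above the bench. Push needed at the handle's grip to drive the jaw: 7 N while it runs free, plus 0.055 N per N of clamping force: 10 N when the block is firmly held (50 to 60 N on it); over 12 N it is close to being crushed. Held still in mid swing, the hand feels about 4 N while the jaw is free, rising in the same way.
- work_block: Wooden offcut to be clamped, 60 x 95 x 38 mm, loose on the base plate (underside 14 mm above the bench) between the jaws, its 95 mm side across the clamp; the jaw pushes its 60 mm thickness against the fixed jaw. Origin: centre of underside; its own x axis is the 60 mm side. 18 to 28 mm of free play at the start.
- handle_grip (a point): Middle of the black upright grip on the handle's end, 106 mm above the bench, 180 mm from the ratchet axis. Round, 22 mm across, 75 to 128 mm high, spins freely about its own axis. With the pawl set to tighten, swinging it counterclockwise seen from above (to the robot's right) tightens; swung back it only clicks over teeth (2 N).
- handle: Handle with grip and pawl: dark bar 24 mm wide, top 74 mm above the bench. Origin under the ratchet axis at bench height; own +x runs along the bar to the grip. Swings 0.70 rad to either side of the clamp's -x, to stops. A stroke idles up to 0.4 rad until a tooth is caught.
- pawl_pin (a point): Axis point, 107 mm above the bench, of the upright steel pin (10 mm across, 85 to 121 mm high) on the tail of the direction pawl, a two-nosed rocker on top of the bar that pivots on its centre line 48 mm from the ratchet axis; the pin is 24 mm farther out. Set to loosen it stands 4 to 10 mm to the clockwise side (robot's left) of the centre line; it must go to the other side.
- pawl (a joint): Angle of the pawl on the handle (rad, growing counterclockwise): -0.28 (nose in a gap) to 0 (nose on a tooth) set to loosen, 0.17 in the middle, 0.34 (on a tooth) to 0.62 (in a gap) set to tighten. A spring snaps it over past the middle; 2 to 6 N at the pin; the handle may swing along a little.
- offcut_4: Bystander: small wood offcut 30 x 90 x 18 mm beside the clamp. Origin: centre of underside.
- pencil_b: Bystander: yellow flat pencil 15 x 172 x 7 mm near the ratchet. Origin: centre of underside.
- tape_measure: Bystander: tape measure 38 x 101 x 65 mm. Origin: centre of underside.
- spring_clamp_b: Bystander: black spring clamp lying flat, 110 x 163 x 27 mm. Origin: centre of underside.
Mind the look-alikes: they are no part of the job. What is shaped like the work_block but orange is not meant.

How it is judged:
By the outcome, as a careful person would: the job done as asked, in the order asked, and still so for the second after the job is handed in, with the robot touching nothing.
It also fails if it takes over 72 s, if anything falls off the work surface, if the arm or the gripper's body presses on something with over 40 N, if the wrist force passes 120 N, or if a joint passes its speed limit or range.

ROBOT

A 6-joint arm with a two-finger parallel gripper is mounted at the origin on a cart in front of the work surface, level with it; the furniture and walls round the work are solid. World frame = base frame: x ahead of the robot, y to its left, z up, the work surface at z = 0. Lengths are in m, angles in rad, forces in N, time in s.
With the tool pointing down it reaches from about 0.275 to 0.75 m from the base axis. Payload 10.2 kg.
Tool frame: the origin (TCP) lies midway between the tips of the shut fingers; the grasp point (between the pads) lies 19 mm behind it (env.hold_point_z is the distance from the TCP to the grasp point, in m); z points along the fingers, y is the line along which they close (so a half turn about z gives the same grasp; the last joint's range is limited). The gripper opens to 85 mm and grips with 20 to 120 N. Pads are 22 mm wide; open, the fingers measure 114 mm over their backs; the gripper's body (76 mm by 85 mm) begins 54 mm behind the grasp point. The pads swing forward as they close: fully open they stand 13 mm farther back than shut.
Start: joints at [1.007, 0.313, 1.498, -0, 1.331, -0.223], TCP at [0.175, 0.495, 0.231] pointing down, gripper open.
Joint ranges: [-2.94, 2.94], [-0.97, 2.17], [0.19, 2.56], [-1.23, 4.37], [0.02, 3.11], [-2.88, 2.88]. Speed limits (rad/s): [2.39, 2.39, 3.01, 3.14, 3.14, 3.14].

INTERFACE

Orientations are given as a unit quaternion [x, y, z, w].
In Python, from bench import env, kinematics, monitor, eyes, job gives the robot as it stands. The module is installed in compiled form; this text tells all that it offers. Calls block until the motion is done:
- env.reach(position, orientation): joint-space move of the TCP to a pose.
- env.movel(position, velocity=0.15, frame=None, guard=None): straight line of the TCP; frame=None keeps the orientation; velocity is the mean speed in m/s. With guard (N) it stops when the force on the tool has changed by that much, and returns True; else False.
- env.set_joints(angles): joint-space move.
- env.release() and env.close_gripper(effort=None): open the fingers fully, or close them until they stop; effort is the grip in N (None keeps the last).
- env.hold(seconds).
- kinematics.ik(position, orientation): joint angles nearest the present ones, or None.
- monitor.sense(): the state.
- eyes.grab_frame(name): name is "scene" or "top" or "wrist"; returns a dict with "frame" (384x512x3 uint8, red, green, blue), "mtx" (3x3 intrinsics, pixels), "k1" (the pictures are not rectified: a ray, as slopes to the right and down, at radius r is drawn at 1 + k1 r^2 times it, then the intrinsics apply), "view" (4x4, takes a point from world to camera coordinates). Camera axes: x right, y down, z forward; pixel columns grow to the right and rows downward; lengths in m; the calibration is good to about 2 mm. A picture is of the moment at which its call begins. There is no depth.
A pose or a line that the arm cannot do raises env.MotionError and nothing moves.
- job.hand_in(): hands the job in; it is judged then, once.
The state is a dict: "clock": time; "joints": joint angles; "qvel": joint speeds; "joint_efforts": joint torques, N m; "position": TCP position; "ee_rot": TCP orientation; "contact_force": force on the tool from outside, world axes, zero at the start; "ft_torque": the same for the moment, N m; "finger_gap": opening from 0.0 (shut) to 1.0 (fully open); "gripper_force": force on a finger pad.
Only numpy, scipy, OpenCV 4.12 (cv2) and the standard library are available. Lean on these libraries where they do the work, as an engineer would, in place of code of your own. Each camera call takes 0.05 s, during which the arm holds its last target. There are 200 camera calls.

## Working session

There is one attempt and no reset: what is moved stays moved. The work goes in short steps, each a Python script; the robot and the scene stay as the last script left them, time stands still between calls to the robot, and variables do not carry over. Pictures are saved under pics/ and viewed, at most 10 in all, crops included, and the job is handed in when it is done.

```bash
mkdir -p pics; cat > h.py <<'E'
import numpy as np, cv2
from bench import env, kinematics, monitor, eyes, job
def ray(f,u,v):
    K=f["mtx"];d=np.array([(u-K[0][2])/K[0][0],(v-K[1][2])/K[1][1]]);s=d.copy()
    for _ in range(20): s=d/(1+f["k1"]*(s@s))
    V=np.array(f["view"]);R=V[:3,:3];c=-R.T@V[:3,3];return c,R.T@np.array([s[0],s[1],1])
def plane(f,u,v,z):
    c,d=ray(f,u,v);return c+d*(z-c[2])/d[2]
def proj(f,p):
    V=np.array(f["view"]);q=V[:3,:3]@np.array(p)+V[:3,3];s=q[:2]/q[2];s=s*(1+f["k1"]*(s@s))
    K=f["mtx"];return np.array([K[0][0]*s[0]+K[0][2],K[1][1]*s[1]+K[1][2]])
def tri(a,b):
    (c1,d1),(c2,d2)=a,b
    A=np.stack([d1,-d2],1);t=np.linalg.lstsq(A,c2-c1,rcond=None)[0]
    p,q=c1+d1*t[0],c2+d2*t[1];return (p+q)/2,np.linalg.norm(p-q)
def save(f,name): cv2.imwrite("pics/"+name+".png",f["frame"][:,:,::-1])
E
python3 - <<'E'
from h import *
import pickle
fs={n:eyes.grab_frame(n) for n in("scene","top")}
pickle.dump(fs,open("fs.pkl","wb"))
for n in fs: save(fs[n],n+"0"); c,d=ray(fs[n],256,192); print(n,c,d)
E
```

```text
scene [ 0.09092651 -0.7047688   0.93814014] [ 0.35633625  0.6682876  -0.65314123]
top [0.34161366 0.13252547 1.09594886] [ 0.16561583 -0.01713858 -0.98606297]
```

View pics/scene0.png

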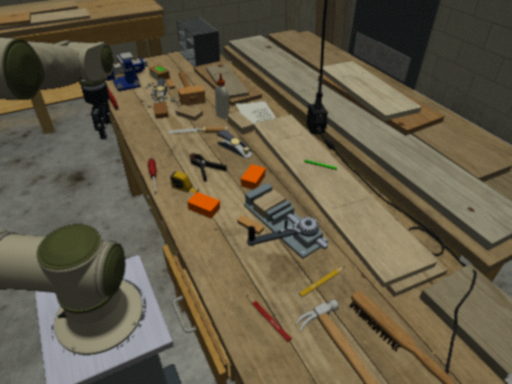

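View pics/top0.png

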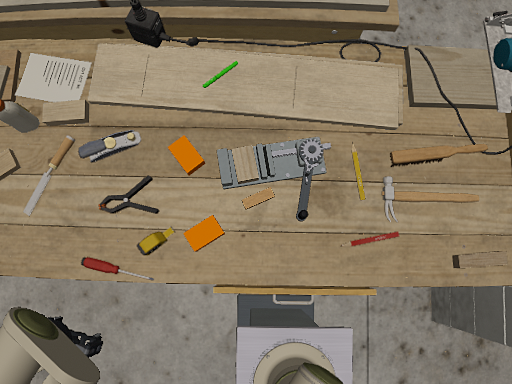

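Top view: the clamp has its ratchet wheel at about (311,152), its black grip at (303,214), and the beige block at (245,162). Look-alikes are the orange blocks at (186,154) and (203,233), and the small offcut at (258,198). The small offcut and the handle's tail at (327,146) are not the pin. Next, a close crop to check.

```bash
python3 - <<'E'
from h import *
import pickle
fs=pickle.load(open("fs.pkl","rb"))
a=fs["top"]["frame"][125:230,210:340,::-1]; b=fs["scene"]["frame"][175:260,235:335,::-1]
a=cv2.resize(a,(520,420),interpolation=cv2.INTER_CUBIC);b=cv2.resize(b,None,fx=6,fy=6,interpolation=cv2.INTER_CUBIC)
cv2.imwrite("pics/ca.png",cv2.resize(a,None,fx=1.4,fy=1.4));cv2.imwrite("pics/cb.png",b)
f=fs["top"]
print(plane(f,311,152,.094),plane(f,303,214,.128))
E
```

```text
[ 0.62150693 -0.02956385  0.094     ] [ 0.45101968 -0.003175    0.128     ]
```

View pics/ca.png

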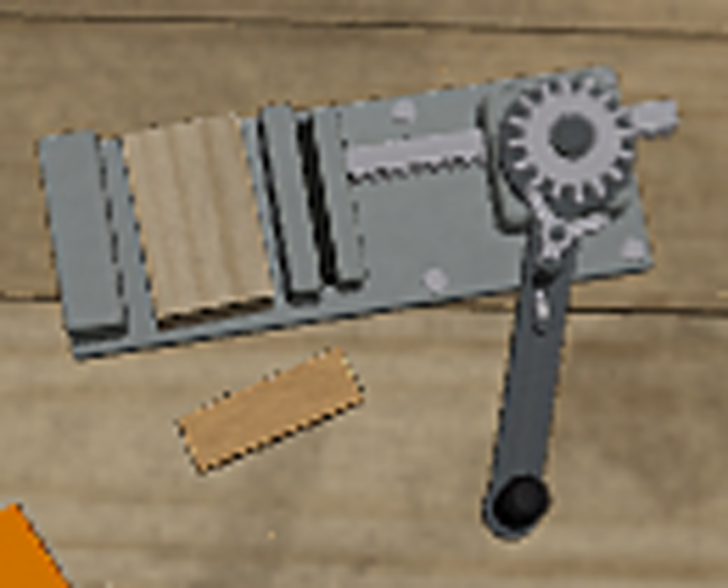

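View pics/cb.png

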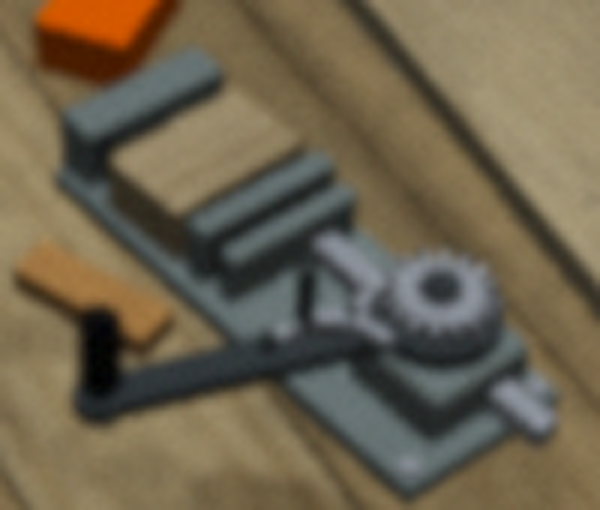

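Close crop: the cap is at crop (573,135), the grip top at (522,500), and the pivot screw at (557,234). The pin is the light streak around (541,305), on the robot's left of the bar's centre line. In the scene crop the pin tip should be near (283,330). The beige block (not the orange ones) sits between the jaws.

```bash
python3 - <<'E'
from h import *
import pickle
fs=pickle.load(open("fs.pkl","rb"));f=fs["top"];s=fs["scene"]
T=lambda u,v:(210+u/5.6,125+v/5.6)
S=lambda u,v:(235+u/6,175+v/6)
A=plane(f,*T(573,135),.094);G=plane(f,*T(522,500),.128)
print("A",A,"G",G,np.linalg.norm((A-G)[:2]))
A2,e=tri(ray(f,*T(573,135)),ray(s,*S(440,284)));print("A tri",A2,e)
G2,e=tri(ray(f,*T(522,500)),ray(s,*S(100,318)));print("G tri",G2,e)
d=(G-A)[:2];d/=np.linalg.norm(d);n=np.array([-d[1],d[0]]) # ccw side
for side in(-7,7):
  for z in(.085,.121):
    p=np.r_[A[:2]+72*.001*d+n*side*.001,z]
    t=proj(f,p);q=proj(s,p)
    print(side,z,p.round(4),((t-[210,125])*5.6).round(),((q-[235,175])*6).round())
# clamp direction: base plate front edge at z=.014
e1,e2=plane(f,*T(655,265),.014),plane(f,*T(75,357),.014)
print("edge",e1,e2,np.linalg.norm(e2-e1),"ydir ang",np.arctan2(*(e2-e1)[[1,0]]),"handle ang",np.arctan2(d[1],d[0]))
# jaw edges
print("block",[plane(f,*T(*q),.052).round(3) for q in((125,137),(240,117),(275,295),(155,320))])
print("jaw face",[plane(f,*T(*q),.055).round(3) for q in((262,110),(292,298))], "fixed",[plane(f,*T(*q),.056).round(3) for q in((100,133),(127,328))])
print(monitor.sense()["joints"],monitor.sense()["contact_force"])
E
```

```text
A [ 0.62960744 -0.03317675  0.094     ] G [ 0.45031111 -0.00371564  0.128     ] 0.1817006675086943
A tri [ 0.62914788 -0.03310707  0.09210447] 0.0020434990625749247
G tri [ 0.45136471 -0.0045061   0.12382635] 0.0012243091750841738
-7 0.085 [ 0.5597 -0.0146  0.085 ] [532. 281.] [302. 315.]
-7 0.121 [ 0.5597 -0.0146  0.121 ] [543. 265.] [307. 263.]
7 0.085 [ 0.5574 -0.0284  0.085 ] [561. 287.] [313. 334.]
7 0.121 [ 0.5574 -0.0284  0.121 ] [573. 271.] [317. 283.]
edge [ 0.58507705 -0.08813776  0.014     ] [0.53050249 0.20580762 0.014     ] 0.29896867965906526 ydir ang 1.7543683657438214 handle ang 2.97873275579551
block [array([0.635, 0.182, 0.052]), array([0.647, 0.126, 0.052]), array([0.557, 0.107, 0.052]), array([0.543, 0.165, 0.052])]
jaw face [array([0.65 , 0.115, 0.055]), array([0.555, 0.098, 0.055])] fixed [array([0.636, 0.194, 0.056]), array([0.538, 0.178, 0.056])]
[ 1.00664547e+00  3.13385511e-01  1.49830538e+00  4.41213274e-05
  1.33100381e+00 -2.23381247e-01] [-0.48586146  0.35135147 -0.49011982]
```

```bash
cat >> h.py <<'E'
from scipy.spatial.transform import Rotation as Ro
A=np.array([.6294,-.0331]);YAW=0.1836;C0=np.pi+YAW   # handle mid angle (world)
def quat(a):
    y=np.array([np.cos(a),np.sin(a),0]);z=np.array([0,0,-1.]);x=np.cross(y,z)
    return Ro.from_matrix(np.stack([x,y,z],1)).as_quat()
def pol(r,a,z): return np.array([A[0]+r*np.cos(a),A[1]+r*np.sin(a),z])
def F(): return np.array(monitor.sense()["contact_force"])
def tang(a): return np.array([-np.sin(a),np.cos(a),0])
E
python3 - <<'E'
from h import *
env.close_gripper(30)
h=2.9787; pin=np.array([.5597,-.0146]); t=tang(h)
best=min((quat(h),quat(h+np.pi)),key=lambda q:abs(kinematics.ik(np.r_[pin,.2],q)[5]))
np.save("q.npy",best)
p=np.r_[pin,0]-t*.034
print(p,kinematics.ik(p+[0,0,.2],best))
env.reach(p+[0,0,.17],best)
env.movel(p+[0,0,.094],.15)
f0=F();print(f0,monitor.sense()["clock"])
for i in range(14):
    d=.016+.003*i if i else .014
    env.movel(np.r_[pin,.094]-t*.034+t*d,.05)
    f=F()-f0;print(i,round(d*1e3),(f@t).round(2),f.round(1))
    if f@t<-1.0: break
print(monitor.sense()["clock"])
save(eyes.grab_frame("top"),"t1");save(eyes.grab_frame("wrist"),"w1")
E
```

```text
Traceback (most recent call last):
TypeError: 'NoneType' object is not subscriptable
```

```bash
python3 - <<'E'
from h import *
h=2.9787; pin=np.array([.5597,-.0146]); t=tang(h)
for k in range(8):
  for z in (.094,.2): 
    s=kinematics.ik(np.r_[pin,z],quat(h+k*np.pi/4)); print(k,z,None if s is None else np.round(s,2))
E
```

```text
0 0.094 None
0 0.2 None
1 0.094 [-0.24  0.53  1.56 -0.    1.05  2.28]
1 0.2 [-0.24  0.41  1.44 -0.    1.29  2.28]
2 0.094 [-0.24  0.53  1.56 -0.    1.05  1.5 ]
2 0.2 [-0.24  0.41  1.44 -0.    1.29  1.5 ]
3 0.094 [-0.24  0.53  1.56 -0.    1.05  0.71]
3 0.2 [-0.24  0.41  1.44 -0.    1.29  0.71]
4 0.094 [-0.24  0.53  1.56 -0.    1.05 -0.07]
4 0.2 [-0.24  0.41  1.44 -0.    1.29 -0.07]
5 0.094 [-0.24  0.53  1.56 -0.    1.05 -0.86]
5 0.2 [-0.24  0.41  1.44 -0.    1.29 -0.86]
6 0.094 [-0.24  0.53  1.56 -0.    1.05 -1.64]
6 0.2 [-0.24  0.41  1.44 -0.    1.29 -1.64]
7 0.094 [-0.24  0.53  1.56 -0.    1.05 -2.43]
7 0.2 [-0.24  0.41  1.44 -0.    1.29 -2.43]
```

```bash
python3 - <<'E'
from h import *
h=2.9787; pin=np.array([.5597,-.0146]); t=tang(h); q=quat(h+np.pi)
p=np.r_[pin,0]-t*.034
env.reach(p+[0,0,.17],q)
env.movel(p+[0,0,.094],.15)
f0=F();print(f0,monitor.sense()["clock"])
for i in range(14):
    d=.014+.0025*i
    env.movel(p+[0,0,.094]+t*d,.05)
    f=F()-f0;print(i,round(d*1e3,1),(f@t).round(2),f.round(1))
    if f@t<-1.0: break
print(monitor.sense()["clock"])
a=eyes.grab_frame("top")["frame"][125:230,230:360,::-1];w=eyes.grab_frame("wrist")["frame"][:,:,::-1]
cv2.imwrite("pics/m1.png",np.hstack([cv2.resize(a,(416,336),interpolation=2),cv2.resize(w,(384,336))]))
E
```

```text
[-0.06922827  0.1628389  -0.44307642] 3.7333
0 14.0 0.52 [ 0.6 -0.6  0.3]
1 16.5 -0.33 [0.2 0.3 0.7]
2 19.0 0.28 [ 0.8 -0.4  2.1]
3 21.5 -1.88 [0.  1.9 0.4]
4.9167
```

View pics/m1.png

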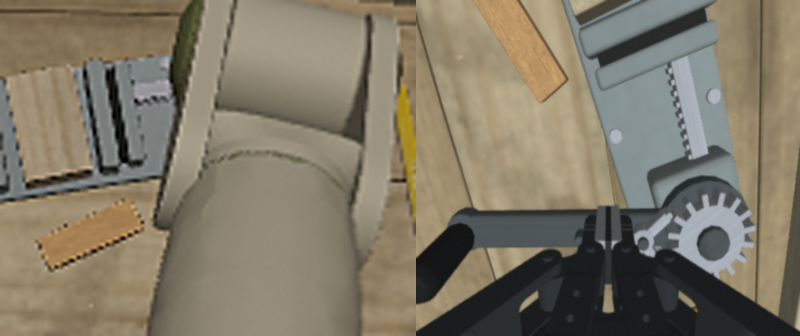

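The wrist view shows the closed fingers beside the pin, left of the bar, with light contact (1.9 N). I'll keep pushing and watch for the snap.

```bash
python3 - <<'E'
from h import *
h=2.9787; pin=np.array([.5597,-.0146]); t=tang(h); n=-np.array([np.cos(h),np.sin(h),0])
p=np.r_[pin,.094]-t*.034
f0=np.array([-.07,.16,-.44]); pk=0
for i in range(16):
    d=.0235+.002*i
    env.movel(p+t*d,.04)
    f=F()-f0;ft=-f@t;print(i,round(d*1e3,1),ft.round(2),f.round(1));pk=max(pk,ft)
    if pk>2.5 and ft<.8: break
    if ft>14: break
print(monitor.sense()["clock"])
w=eyes.grab_frame("wrist");save(w,"w2")
E
```

```text
0 23.5 -0.43 [-0.5 -0.3  0.8]
1 25.5 0.92 [ 0.9  0.8 -0.1]
2 27.5 -0.03 [ 0.5 -0.1  0.1]
3 29.5 0.16 [0.1 0.1 0.9]
4 31.5 0.57 [ 0.2  0.5 -0.1]
5 33.5 -0.4 [-0.  -0.4 -0.7]
6 35.5 -0.0 [-0.1  0.   0.5]
7 37.5 0.52 [-0.4  0.6  0. ]
8 39.5 0.74 [1.5 0.5 0.3]
9 41.5 1.28 [1.8 1.  0.4]
10 43.5 1.09 [0.9 1.  0.2]
11 45.5 1.63 [1.9 1.3 0.5]
12 47.5 6.29 [5.1 5.5 0.4]
13 49.5 10.35 [ 8.2  9.1 -1.1]
14 51.5 15.78 [10.9 14.2 -3. ]
8.7667
```

View pics/w2.png

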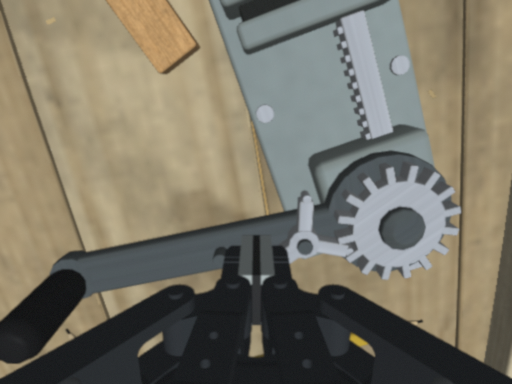

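The wrist view shows the pawl's right-hand nose (350,250) now engaged and the left one (305,205) free, so it has flipped. I'll back off, lift and confirm.

```bash
python3 - <<'E'
from h import *
h=2.9787; pin=np.array([.5597,-.0146]); t=tang(h)
p=np.r_[pin,.094]-t*.034
env.movel(p+t*.035,.1)
env.movel(p+t*.035+[0,0,.09],.2)
env.release()
env.reach(np.array([.47,.16,.22]),quat(h+np.pi/2))
s=monitor.sense();print(s["clock"],F())
import pickle
f=eyes.grab_frame("top");g=eyes.grab_frame("scene");pickle.dump((f,g),open("f2.pkl","wb"))
a=f["frame"][125:230,210:340,::-1];b=g["frame"][175:260,235:335,::-1]
cv2.imwrite("pics/m2.png",np.hstack([cv2.resize(a,(455,368),interpolation=2),cv2.resize(b,(345,368),interpolation=2)]))
E
```

```text
12.175 [-0.35480224  0.32157057  0.05824485]
```

View pics/m2.png

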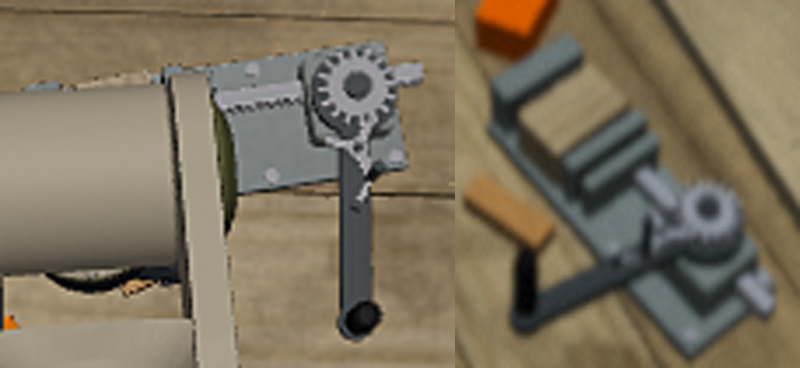

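The pin now stands right of the bar's centre line (crop (364,185)), so the pawl is set to tighten. Next I'll grasp the grip at crop (362,318), swing it back, then make the first tightening stroke.

```bash
cat >> h.py <<'E'
Rg=.180; Z=.089
F0=np.array([-.2,.25,-.2])
def avg(n=5):
    x=[]
    for _ in range(n): x.append(F()); env.hold(.03)
    return np.mean(x,0)
def go(a,v=.15): env.movel(pol(Rg,a,Z),v,frame=quat(a+np.pi/2))
def ft(a,n=3): f=avg(n)-F0; return -f@tang(a)   # >0: hand pushes ccw
def swing(a,b,step,lim,v=.15,n=2):
    """from angle a to b; stops past lim (N). returns angle, log"""
    s=np.sign(b-a);log=[]
    while abs(b-a)>1e-4:
        a+=s*min(step,abs(b-a));go(a,v);x=s*ft(a,n);log.append((round(a-C0,2),round(float(x),1)))
        if x>lim: break
    print(log);return a
E
python3 - <<'E'
from h import *
import pickle
f,g=pickle.load(open("f2.pkl","rb"))
G=plane(f,210+362/3.5,125+318/3.5,.128);G2,e=tri(ray(f,210+362/3.5,125+318/3.5),ray(g,235+(526-455)/3.45,175+250/4.33))
d=G[:2]-A;a=np.arctan2(d[1],d[0])%(2*np.pi);print(G,G2,e,np.linalg.norm(d),a-C0)
env.reach(pol(Rg,a,.2),quat(a+np.pi/2))
print("base",avg(5))
env.movel(pol(Rg,a,Z),.15);print(F())
env.close_gripper(40)
s=monitor.sense();print(s["clock"],s["finger_gap"],s["gripper_force"],avg(4))
a=swing(a,C0-.66,.15,6)
print(monitor.sense()["clock"])
a=swing(a,C0+.66,.12,9)
np.save("a.npy",a);print(monitor.sense()["clock"])
E
```

```text
[ 0.4468789 -0.0294723  0.128    ] [ 0.44881979 -0.03001224  0.12919394] 0.004344220020938338 0.18255715076313841 -0.20347288301234467
base [0.26904405 0.00220563 0.11164333]
[-0.44492182 -1.02275079  0.16044133]
14.725 0.24109784560478992 38.949236024636775 [-1.69445305 -0.56934368  5.58926457]
[(np.float64(-0.35), -0.7), (np.float64(-0.5), -1.5), (np.float64(-0.65), -0.8), (np.float64(-0.66), -0.8)]
16.375
[(np.float64(-0.54), 1.6), (np.float64(-0.42), 2.9), (np.float64(-0.3), 2.7), (np.float64(-0.18), 3.1), (np.float64(-0.06), 2.8), (np.float64(0.06), 2.7), (np.float64(0.18), 3.0), (np.float64(0.3), 2.5), (np.float64(0.42), 2.8), (np.float64(0.54), 2.9), (np.float64(0.66), 2.8)]
20.3167
```

```bash
python3 - <<'E'
from h import *
a=float(np.load("a.npy"))
a=swing(a,C0-.66,.22,6)
a=swing(a,C0-.1,.14,4.8)
a=swing(a,C0+.66,.04,5.4,.1,4)
np.save("a.npy",a);print(monitor.sense()["clock"],avg(6)-F0)
E
```

```text
[(np.float64(0.44), -0.5), (np.float64(0.22), -1.9), (np.float64(-0.0), 0.4), (np.float64(-0.22), -0.6), (np.float64(-0.44), -0.1), (np.float64(-0.66), -0.6)]
[(np.float64(-0.52), 2.4), (np.float64(-0.38), 2.6), (np.float64(-0.24), 3.4), (np.float64(-0.1), 2.1)]
[(np.float64(-0.06), 3.3), (np.float64(-0.02), 3.8), (np.float64(0.02), 3.6), (np.float64(0.06), 3.7), (np.float64(0.1), 3.8), (np.float64(0.14), 3.5), (np.float64(0.18), 3.7), (np.float64(0.22), 3.4), (np.float64(0.26), 3.4), (np.float64(0.3), 3.4), (np.float64(0.34), 3.5), (np.float64(0.38), 3.7), (np.float64(0.42), 3.6), (np.float64(0.46), 3.8), (np.float64(0.5), 3.8), (np.float64(0.54), 3.9), (np.float64(0.58), 4.5), (np.float64(0.62), 5.2), (np.float64(0.66), 6.2)]
32.0333 [ 0.65916396 10.2326787  10.66305693]
```

```bash
python3 - <<'E'
from h import *
a=float(np.load("a.npy"))
print(ft(a,10))
a=swing(a,a+.016,.008,6.9,.05,10)
np.save("a.npy",a);print(monitor.sense()["clock"],avg(6)-F0)
E
```

```text
6.070035517675379
[(np.float64(0.67), 7.7)]
33.15 [-0.47706921 10.85066482 11.8103239 ]
```

The handle may be touching its end stop here, which would explain the sudden jump. I'll take the handle back one tooth, re-grasp, and feel the tightness in mid swing.

```bash
python3 - <<'E'
from h import *
import h as H
a=float(np.load("a.npy"))
a=swing(a,C0+.05,.2,6)
env.release();env.hold(.2);H.F0=avg(8);print("F0",H.F0)
env.close_gripper(40);env.hold(.2);print(avg(5)-H.F0,monitor.sense()["clock"])
a=swing(a,C0+.2,.075,6)
a=swing(a,C0+.5,.012,6.2,.05,6)
np.save("a.npy",a);np.save("F0.npy",H.F0);print(monitor.sense()["clock"],avg(8)-H.F0)
E
```

```text
[(np.float64(0.47), -0.2), (np.float64(0.27), -8.4), (np.float64(0.07), -0.9), (np.float64(0.05), -0.2)]
F0 [-0.05750682  0.04976277  0.41733547]
[-1.77054538 -0.4767564   4.44975478] 37.1167
[(np.float64(0.12), -1.6), (np.float64(0.2), 0.2)]
[(np.float64(0.21), 2.1), (np.float64(0.22), 3.5), (np.float64(0.24), 4.1), (np.float64(0.25), 5.6), (np.float64(0.26), 6.7)]
40.0 [-3.10368778  5.8451959   8.08263565]
```

```bash
python3 - <<'E'
from h import *
import h as H
H.F0=np.load("F0.npy");a=float(np.load("a.npy"))
print(ft(a,10))
a=swing(a,a+.03,.006,7.05,.04,8)
env.hold(.3);print(ft(a,12))
np.save("a.npy",a);print(monitor.sense()["clock"])
E
```

```text
6.6792883116414155
[(np.float64(0.27), 7.7)]
7.884167129148401
41.8167
```

```bash
python3 - <<'E'
from h import *
import h as H
H.F0=np.load("F0.npy");a=float(np.load("a.npy"))
x=[ft(a,10)];flat=0
for i in range(8):
    a+=.004;go(a,.04);env.hold(.15);x.append(ft(a,8))
    flat=flat+1 if x[-1]-x[-2]<.35 else 0
    if x[-1]>9.6 or flat>=2: break
print(np.round(x,2),a-C0)
np.save("a.npy",a);print(monitor.sense()["clock"])
import pickle
f=eyes.grab_frame("scene");pickle.dump(f,open("f3.pkl","wb"))
b=f["frame"][175:260,235:335,::-1]
w=eyes.grab_frame("wrist")["frame"][:,:,::-1]
cv2.imwrite("pics/m3.png",np.hstack([cv2.resize(b,(400,340),interpolation=2),cv2.resize(w,(400,340))]))
E
```

```text
[7.76 8.42 8.8  9.07 8.98] 0.28200000000000003
44.8167
```

View pics/m3.png

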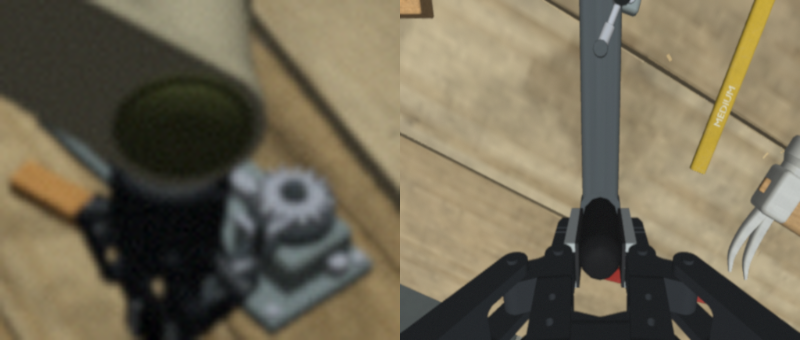

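The wrist view shows the pin on the right of the bar and the grip held. The push has levelled off at about 9 N, so the jaw is being driven with the block nearly firm. A few more small steps should take it there.

```bash
python3 - <<'E'
from h import *
import h as H
H.F0=np.load("F0.npy");a=float(np.load("a.npy"))
x=[ft(a,6)]
for i in range(5):
    a+=.004;go(a,.04);env.hold(.1);x.append(ft(a,8))
    if x[-1]>9.8: break
print(np.round(x,2),a-C0)
np.save("a.npy",a);print(monitor.sense()["clock"])
E
```

```text
[8.91 8.91 9.03 8.71 9.13 9.44] 0.30200000000000005
48.2
```

```bash
python3 - <<'E'
from h import *
a=float(np.load("a.npy"))
go(a-.04,.08)
env.release();env.hold(.2)
env.movel(pol(Rg,a-.04,.21),.15)
env.reach(np.array([.30,.32,.26]),quat(a+np.pi/2))
s=monitor.sense();print(s["clock"])
f=eyes.grab_frame("top");g=eyes.grab_frame("scene")
x=f["frame"][125:230,210:340,::-1];b=g["frame"][175:260,235:335,::-1]
cv2.imwrite("pics/m4.png",np.hstack([cv2.resize(x,(455,368),interpolation=2),cv2.resize(b,(345,368),interpolation=2)]))
E
```

```text
51.95
```

View pics/m4.png

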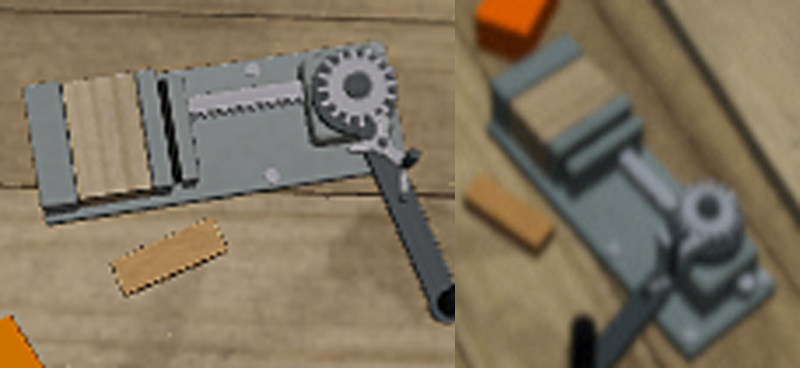

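The block is held flush between both jaws (crop (105,135)), the pawl pin is on the tightening side, the offcut is undisturbed, and the arm is clear.

```bash
python3 -c "
from h import *
print(job.hand_in())"
```

```text
the job is handed in; nothing more can be done
None
```

I flipped the pawl to tighten and ratcheted the clamp until the block sat flush between the jaws at an estimated 50 N (roughly 42–57 N, felt at the grip, not measured directly), then let go, moved the arm clear and handed the job in at about 52 s.

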